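# Clamp down the preserving pan's lid crosswise

## Task

Clamp the lid of the preserving pan down on its gasket with the four hand knobs: in a first round nip each knob lightly onto the lid, in a second round turn each one up until it is hand-firm. In both rounds do a knob and then the one opposite before the other two, never make one firm while another is still loose, do not overtighten, and leave the other things on the table alone.

Things in the scene. Friction and masses are not known exactly. Their poses are not given: they have to be found in the camera images.
- pan: low round aluminium preserving pan, fixed to the table, 170 mm across with a 216 mm flange, 69 mm tall; origin at the centre of its underside, z up. Four studs stand on a 95 mm radius circle about its axis, 90 degrees apart, at its +x (grip0), +y (grip1), -x (grip2) and -y (grip3); two 10 mm thick loop handles stick out to 123 mm radius half-way between knobs, 44 mm up, below the lid.
- lid: loose flat aluminium lid, 0.6 kg, 8 mm thick, 166 mm across, with four lugs reaching 113 mm from the centre, each lying between two short pins under a knob; origin at the centre of its underside, which rests on the pan's springy gasket 75 mm above the table. In its middle is a small round handle, 32 mm across, topping out 29 mm above the underside (104 mm above the table).
- grip0 (a point): centre (half-way up) of one of four identical round black hand knobs, 50 mm across, 26 mm tall, 113 mm above the table; z up. It is at the pan's +x, over foot0, and stays at this height. Clockwise from above tightens. Each knob first has 0.1 to 0.7 rad of free play (different each time, not visible), then picks up its screw and drives its foot down.
- grip1 (a point): the same for the knob at the pan's +y, over foot1, opposite grip3. All four: turning in the free play takes 0.02 N m. The foot meets the lid about 0.2 rad after pick-up, and from there the clamping force grows by about 13.5 N per radian. Screws stay where they are left; to back one off, turn the knob anticlockwise through 1 rad of play first.
- grip2 (a point): the same for the knob at the pan's -x, over foot2, opposite grip0. All four: turning a picked-up screw slowly takes 0.38 N m plus 0.33 N m per radian since pick-up, so grip firmly (40 N or more). When a quick turn has stopped, the moment felt may be anything below that; it reads true at the end of a slow onward nudge (0.03 rad in 0.25 s).
- grip3 (a point): the same for the knob at the pan's -y, over foot3, opposite grip1. All four: clamping force (angle since pick-up; moment when turning slowly): under 1 N is loose; a light nip is 3 to 7 N (0.45 to 0.75 rad; 0.53 to 0.63 N m); over 9 N is firm; hand-firm at the end is 10 to 16 N, best 13 N (0.97 to 1.4, best 1.2 rad; 0.77 N m); over 20 N is overtightened.
- foot0: round steel foot under the knob at grip0, 30 mm across, sprung; origin at the centre of its underside, at first a hair (under 0.5 mm) clear of the lid; does not turn, moves down 2.5 mm per radian of the screw
- foot1: the same under the knob at grip1
- foot2: the same under the knob at grip2
- foot3: the same under the knob at grip3
- basket: bystander: white plastic weave crispbread basket, 200 x 150 x 70 mm, bread standing up to about 95 mm; origin under its centre
- jug: bystander: white ceramic milk jug, 92 mm across, 130 mm tall, handle on its -y side; origin under its centre
- timer: bystander: round aluminium egg timer, 62 mm across, 54 mm tall; origin under its centre
Mind the look-alikes: they are no part of the job. Leave any black, orange or purple look-alike of the lid alone.

How it is judged:
By the outcome, as a careful person would: the job done as asked, in the order asked, and still so for the second after the job is handed in, with the robot touching nothing.
It also fails if it takes over 72 s, if anything falls off the work surface, if the arm or the gripper's body presses on something with over 40 N, if the wrist force passes 120 N, or if a joint passes its speed limit or range.

## Robot

A 7-joint arm with a two-finger parallel gripper is mounted at the origin on the work surface. World frame = base frame: x ahead of the robot, y to its left, z up, the work surface at z = 0. Lengths are in m, angles in degrees, forces in N, time in s.
With the tool pointing down it reaches from about 0.425 to 0.875 m from the base axis. Payload 8.4 kg.
Tool frame: the origin (TCP) lies midway between the tips of the shut fingers; the grasp point (between the pads) lies 19 mm behind it (pinch_z is the distance from the TCP to the grasp point, in m); z points along the fingers, y is the line along which they close (so a half turn about z gives the same grasp; the last joint's range is limited). The gripper opens to 87 mm and grips with 3 to 60 N. Pads are 19 mm wide; open, the fingers measure 117 mm over their backs; the gripper's body (75 mm by 190 mm) begins 51 mm behind the grasp point.
Start: joints at [68.915, 19.091, 2.286, 83.961, -0.768, 76.965, -3.352], TCP at [0.173, -0.627, 0.223] pointing down, gripper open.
Joint ranges: [-147.57, 147.57], [-21.85, 119.76], [-74.77, 79.35], [14.55, 137.4], [-85.83, 265.84], [4.83, 119.75], [-152.11, 152.11]. Speed limits (degrees/s): [127.2, 127.2, 159.86, 159.86, 180, 180, 180].

## Interface

Orientations are given as [roll, pitch, yaw] about the fixed x, y, z axes, in that order (R = Rz(yaw) Ry(pitch) Rx(roll)).
In Python, from station import get_obs, camera, hand_in, look_for, outline_of, pinch_z gives the robot as it stands.
- The arm moves only by the shell command python3 -m jog 'ROWS' [OPENING]. ROWS is JSON, one flat list of numbers, 6 for each row, row after row: the shift along the tool's x, y, z in cm, then the turn, a rotation vector about the tool's x, y, z in degrees. A call has 1 to 12 rows; each row is the pose to reach, as a shift and turn from the pose commanded when the call began, along the tool's axes at that moment; what a row does not reach only later rows make up. A row lasts 1/8 s, in which the tool goes at most 62.5 mm and 10.7 degrees, less where a joint would pass 70% of its speed; a pose out of reach is approached as far as the arm can. A call with a gripper value outside its range is refused whole. OPENING is the opening, from 0 (shut) to 1 (fully open), set as the call begins (- or left out, the last holds). The fingers move at their own pace and stop on an object; the grip force is fixed at half the most. Time passes only in rows, so rows that repeat a pose let the fingers close. It gives the time, the measured TCP pose, the force, the opening and the grip force at its end, in the units of the state.
- get_obs(): the state, without advancing time (a new reading comes with each control period).
- camera(name): name is "side" or "top" or "wrist"; returns a dict with "pixels" (400x640x3 uint8, red, green, blue), "fovy" (degrees; the focal length in pixels is half the picture's height over the tangent of half this angle, whatever the lens; pixels are square), "cx", "cy" (the principal point, pixels), "R" (3x3) and "t" (3): a world point X has camera coordinates R X + t. Camera axes: x right, y down, z forward; pixel columns grow to the right and rows downward; lengths in m; the calibration is good to about 2 mm. A picture is of the moment at which its call begins. There is no depth.
- hand_in(): hands the job in; it is judged then, once.
Trained networks look in a picture, given as the dict that the camera call returned (one of the last four; its "shot" number tells which), for a name from the list of things; names that differ only in an ending like _2 or _b are one class to them, and where a whole thing is asked for, a point or a joint stands for the part that bears it (a point fixed in the world has none). Each returns a list of dicts, best first, with "conf" (0 to 1); they miss things now and then, are a little off and sometimes report something else, mostly with a low value. They report only what shows in the picture. A call takes as long as a camera call. They do not tell look-alikes from the thing itself.
- look_for(picture, query): "centre" ([x, y, z] in m, in the coordinates of the camera as it stood for that picture, good to about 4 mm: the middle of the surface that is visible of it).
- outline_of(picture, query): "pixels" (400x640 bool, what is visible of it).
The state is a dict: "clock": time; "joints": joint angles; "dq": joint speeds; "effort": joint torques, N m; "eef_pos": TCP position; "orientation": TCP orientation; "ft_force": force on the tool from outside, world axes, zero at the start; "torque": the same for the moment, N m; "gripper_width": opening from 0.0 (shut) to 1.0 (fully open); "grasp_force": force on a finger pad.
Only numpy, scipy, OpenCV 4.12 (cv2) and the standard library are available. Lean on these libraries where they do the work, as an engineer would, in place of code of your own. Each camera call takes 0.05 s, during which the arm holds its last target. There are 200 camera calls.

## Working session

There is one attempt and no reset: what is moved stays moved. The work goes in short steps, Python scripts to look and compute and a shell command to move; the robot and the scene stay as the last step left them, time stands still between calls to the robot, and variables do not carry over. Pictures are saved under pics/ and viewed, at most 10 in all, crops included, and the job is handed in when it is done.

```bash
ls; mkdir -p pics
cat > h.py <<'E'
import numpy as np, cv2
from station import get_obs, camera, hand_in, look_for, outline_of, pinch_z
def world(c,p): return np.array(c["R"]).T@(np.array(p)-np.array(c["t"]))
def proj(c,X):
    p=np.array(c["R"])@np.array(X)+np.array(c["t"]); f=200/np.tan(np.radians(c["fovy"]/2))
    return c["cx"]+f*p[0]/p[2], c["cy"]+f*p[1]/p[2]
E
python3 - <<'E'
from h import *
np.set_printoptions(precision=4,suppress=True)
o=get_obs(); print({k:(np.round(v,3).tolist()) for k,v in o.items()},pinch_z)
for n in("top","side"):
    c=camera(n); cv2.imwrite(f"pics/{n}.png",c["pixels"][:,:,::-1])
    for q in("pan","lid","grip0","basket","jug","timer"):
        for d in look_for(c,q)[:6]:
            w=world(c,d["centre"]); print(n,q,round(d["conf"],2),w,np.round(proj(c,w)))
E
```

```text
pics
{'clock': 0.0, 'joints': [68.916, 19.13, 2.285, 84.012, -0.767, 76.962, -3.351], 'dq': [-0.01, 0.062, -0.069, -0.041, -0.069, 0.009, 0.142], 'effort': [-0.0, -65.636, 1.335, -40.381, -0.06, 0.045, 0.0], 'eef_pos': [0.172, -0.626, 0.222], 'orientation': [-179.911, 0.007, 15.399], 'ft_force': [0.494, -0.3, 0.634], 'torque': [0.059, -0.049, 0.072], 'grasp_force': 0.0, 'gripper_width': 0.998} 0.0187
top pan 0.69 [0.5382 0.0635 0.0742] [294. 205.]
top lid 0.95 [ 0.7538 -0.2104  0.0037] [403. 130.]
top lid 0.94 [ 0.299  -0.1661  0.0074] [385. 308.]
top lid 0.6 [0.549  0.0703 0.0837] [291. 200.]
top grip0 0.56 [0.541  0.0635 0.0737] [294. 204.]
top basket 0.56 [0.5653 0.3896 0.0595] [161. 191.]
top jug 0.61 [ 0.5933 -0.372   0.0735] [474. 187.]
top timer 0.72 [0.7395 0.0934 0.0352] [285. 129.]
side pan 0.6 [0.5004 0.113  0.0784] [306. 229.]
side lid 0.91 [0.2788 0.3086 0.0087] [323. 339.]
side lid 0.86 [ 0.2894 -0.1586  0.0035] [420. 232.]
side lid 0.78 [ 0.7453 -0.2031  0.0099] [313. 170.]
side lid 0.7 [0.5471 0.0791 0.0795] [302. 216.]
side grip0 0.56 [0.5016 0.1083 0.0757] [307. 229.]
side basket 0.69 [0.538  0.4062 0.0605] [212. 291.]
side jug 0.62 [ 0.5786 -0.3403  0.0831] [375. 153.]
side timer 0.62 [0.732  0.1045 0.0349] [251. 206.]
```

View pics/top.png

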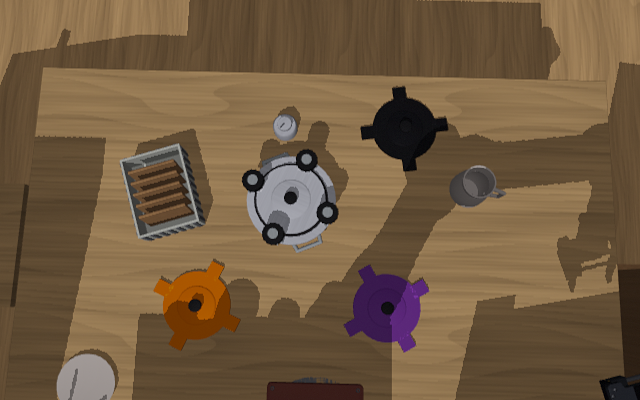

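View pics/side.png

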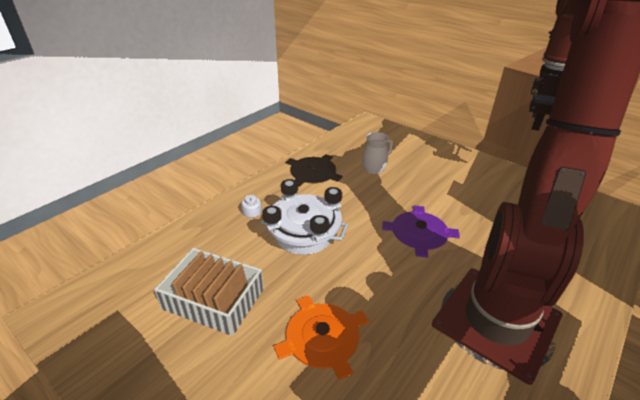

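The real lid is the aluminium one on the pan at top (291,198), under the four black knobs (307,159), (327,212), (273,233) and (253,180). The lid look-alikes are black (403,130), orange (195,305) and purple (387,308), and they stay untouched.

```bash
cat >> h.py <<'E'
from scipy.optimize import least_squares
def ray(c,u,v,z):
    f=200/np.tan(np.radians(c["fovy"]/2)); R=np.array(c["R"]);t=np.array(c["t"])
    d=R.T@np.array([(u-c["cx"])/f,(v-c["cy"])/f,1]); o=-R.T@t
    return o+d*(z-o[2])/d[2]
def knobs(c,seeds,z=0.113,r=13):
    g=c["pixels"].max(2); out=[]
    for s in seeds:
        s=np.array(s,float)
        m=(g<60).astype(np.uint8)
        yy,xx=np.mgrid[:400,:640]; w=((xx-s[0])**2+(yy-s[1])**2<r*r)
        k,lab,st,ce=cv2.connectedComponentsWithStats(m*w.astype(np.uint8))
        i=1+st[1:,4].argmax(); pts=np.argwhere(lab==i)[:,::-1].astype(np.float32)
        h=cv2.convexHull(pts); M=cv2.moments(h); out.append((M["m10"]/M["m00"],M["m01"]/M["m00"],M["m00"]))
    P=np.array([ray(c,u,v,z)[:2] for u,v,_ in out])
    def res(q): return (np.array([[q[0]+.095*np.cos(q[2]+k*np.pi/2),q[1]+.095*np.sin(q[2]+k*np.pi/2)] for k in range(4)])-P).ravel()
    a=P[0]-P.mean(0); q=least_squares(res,[*P.mean(0),np.arctan2(a[1],a[0])])
    return np.array(out),P,q.x,res(q.x).reshape(4,2)
E
python3 - <<'E'
from h import *
np.set_printoptions(precision=4,suppress=True)
c=camera("top")
o,P,q,r=knobs(c,[(307,159),(253,180),(273,233),(327,212)])
print(o,P,q,np.degrees(q[2]),r)
cs=camera("side")
X=[[q[0]+.095*np.cos(q[2]+k*np.pi/2),q[1]+.095*np.sin(q[2]+k*np.pi/2),.113] for k in range(4)]
print(np.array(X),[np.round(proj(cs,x)) for x in X])
im=cv2.resize(c["pixels"][140:260,220:360,::-1],None,fx=5,fy=5,interpolation=cv2.INTER_CUBIC)
for x in X:
    u,v=proj(c,x); cv2.circle(im,(int((u-220)*5),int((v-140)*5)),3,(0,0,255),-1)
im2=cv2.resize(cs["pixels"][170:260,230:370,::-1],None,fx=5,fy=5)
cv2.imwrite("pics/crop.png",im)
E
```

```text
[[306.4105 159.8665 369.5   ]
 [252.9845 180.2513 376.    ]
 [272.7823 233.3285 379.    ]
 [326.8014 212.3793 370.    ]] [[ 0.6399  0.0347]
 [ 0.5876  0.1585]
 [ 0.4639  0.107 ]
 [ 0.516  -0.0164]] [ 0.5519  0.0709 -0.3895] -22.316589470933874 [[-0.0002  0.0002]
 [ 0.0003  0.0003]
 [ 0.     -0.    ]
 [-0.0002 -0.0005]]
[[ 0.6398  0.0349  0.113 ]
 [ 0.5879  0.1588  0.113 ]
 [ 0.464   0.107   0.113 ]
 [ 0.5158 -0.017   0.113 ]] [array([288., 187.]), array([270., 214.]), array([318., 224.]), array([332., 195.])]
```

View pics/crop.png

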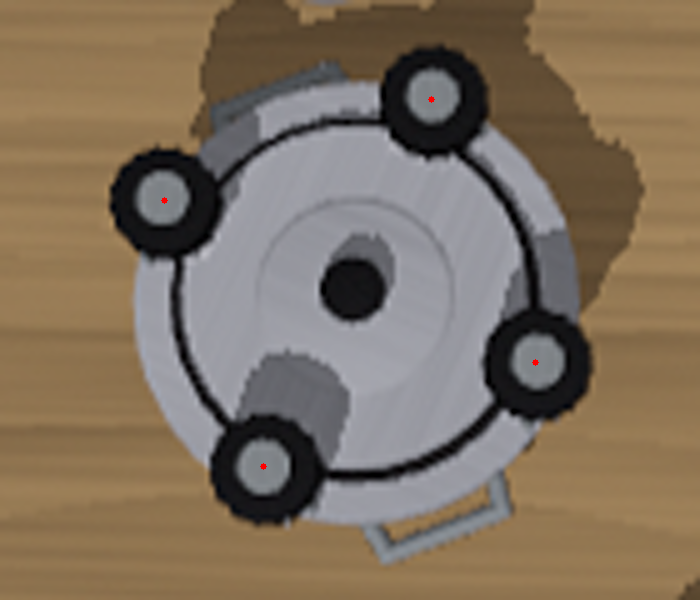

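```bash
python3 -m jog '[2.5,-2.5,0,0,0,0, 7,-7,0,0,0,0, 11.5,-11.5,0,0,0,0, 15.8,-15.8,0,0,0,0, 20,-20,0,0,0,0, 24.2,-24.3,0,0,0,0, 28.5,-28.6,0,0,0,0, 32.8,-33,1,0,0,0, 37,-37.2,2.5,0,0,0, 41.2,-41.4,4,0,0,0, 45.4,-45.6,5.5,0,0,0, 49.3,-49.6,6,0,0,0]' 1
python3 - <<'E'
from h import *
o=get_obs(); print({k:np.round(o[k],3).tolist() for k in("clock","joints","eef_pos","orientation","ft_force","torque")})
E
```

```text
clock: 2.3
eef_pos: [0.5166, -0.0157, 0.162]
orientation: [-180.0, 0.0, 15.4]
ft_force: [0.6, -0.7, 0.0]
gripper_width: 1.005
grasp_force: 0.0
{'clock': 2.3, 'joints': [27.497, 8.594, -33.18, 105.44, 5.076, 67.448, -81.944], 'eef_pos': [0.517, -0.016, 0.162], 'orientation': [-179.993, 0.016, 15.397], 'ft_force': [0.637, -0.736, 0.004], 'torque': [-0.02, -0.026, -0.043]}
```

```bash
python3 -m jog '[-0.1,0.1,0.5,0,0,-10, -0.1,0.1,1.2,0,0,-20, -0.1,0.1,1.8,0,0,-30, -0.1,0.1,2.2,0,0,-40, -0.1,0.1,2.5,0,0,-50, -0.1,0.1,2.5,0,0,-60, -0.1,0.1,2.5,0,0,-70, -0.1,0.1,2.5,0,0,-80, -0.1,0.1,2.5,0,0,-90, -0.1,0.1,2.5,0,0,-100]' 1
python3 - <<'E'
from h import *
c=camera("wrist"); cv2.imwrite("pics/wrist1.png",c["pixels"][:,:,::-1])
o=get_obs(); print(o["joints"],o["eef_pos"],o["orientation"], proj(c,[.5158,-.017,.126]))
for d in look_for(c,"grip0")[:3]: print(d["conf"],world(c,d["centre"]))
E
```

```text
clock: 3.55
eef_pos: [0.5156, -0.0188, 0.1377]
orientation: [180.0, 0.0, 115.7]
ft_force: [-1.1, 0.1, -1.2]
gripper_width: 1.002
grasp_force: 0.0
[ 36.42248174  11.37630237 -43.15146327 106.84129664   8.56747944
  65.04809744  16.42650498] [ 0.51552601 -0.01885325  0.13765935] [1.79997020e+02 1.11135075e-02 1.16224259e+02] (np.float64(319.3595166610979), np.float64(250.85209009769247))
0.97 [0.53086316 0.0499628  0.11652087]
```

View pics/wrist1.png

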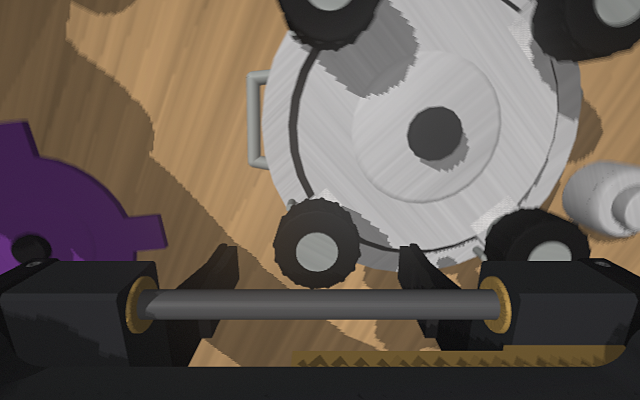

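The wrist view shows the knob's grey disc at (317,252), against a prediction of (319,251). The fingertips at columns 238 and 400 sit centred about it, so I'm descending and gripping.

```bash
python3 -m jog '[0,0,1.5,0,0,0, 0,0,3.0,0,0,0, 0,0,4.1,0,0,0, 0,0,4.4,0,0,0]' 1
python3 -m jog '[0,0,0,0,0,0, 0,0,0,0,0,0, 0,0,0,0,0,0, 0,0,0,0,0,0]' 0
python3 -c "
from h import *
o=get_obs(); print({k:np.round(o[k],3).tolist() for k in('clock','joints','eef_pos','orientation','ft_force','torque','gripper_width','grasp_force')})"
```

```text
clock: 4.15
eef_pos: [0.5148, -0.0186, 0.0924]
orientation: [-179.9, -0.1, 115.4]
ft_force: [0.1, -0.2, -0.6]
gripper_width: 1.001
grasp_force: 0.0
clock: 4.65
eef_pos: [0.5156, -0.0188, 0.0938]
orientation: [180.0, 0.0, 115.4]
ft_force: [0.4, 1.2, 0.5]
gripper_width: 0.633
grasp_force: 0.0
{'clock': 4.65, 'joints': [35.184, 14.43, -42.468, 109.466, 11.184, 60.238, 13.421], 'eef_pos': [0.516, -0.019, 0.094], 'orientation': [179.979, 0.015, 115.394], 'ft_force': [0.376, 1.172, 0.495], 'torque': [0.038, -0.095, -0.003], 'gripper_width': 0.633, 'grasp_force': 0.0}
```

```bash
cat > s.py <<'E'
from h import *
z=[]
for i in range(1):
    o=get_obs()
print("t %.2f pos %s yaw %.1f F %s Mz %.3f w %.3f grip %.1f J7 %.1f"%(o["clock"],np.round(o["eef_pos"],4),o["orientation"][2],np.round(o["ft_force"],1),o["torque"][2],o["gripper_width"],o["grasp_force"],o["joints"][6]))
E
python3 -m jog '[0.15,0.08,0,0,0,0, 0.15,0.08,0,0,0,0]' 0 >/dev/null; python3 s.py
python3 -m jog '[0,0,0,0,0,5, 0,0,0,0,0,10]' 0 >/dev/null; python3 s.py
python3 -m jog '[0,0,0,0,0,5]' 0 >/dev/null; python3 s.py
python3 -m jog '[0,0,0,0,0,5]' 0 >/dev/null; python3 s.py
```

```text
t 4.90 pos [ 0.5147 -0.0186  0.0935] yaw 115.3 F [-3.8 -5.3  2.7] Mz 0.002 w 0.564 grip 30.0 J7 13.2
t 5.15 pos [ 0.5147 -0.0186  0.0935] yaw 105.2 F [-4.5 -5.1  4.7] Mz 0.006 w 0.563 grip 30.0 J7 3.5
t 5.28 pos [ 0.5146 -0.0186  0.0935] yaw 100.2 F [-5.  -5.3  4.8] Mz 0.014 w 0.568 grip 30.0 J7 -1.3
t 5.40 pos [ 0.5146 -0.0187  0.0935] yaw 95.2 F [-5.6 -5.2  4.2] Mz 0.582 w 0.567 grip 30.0 J7 -6.1
```

```bash
python3 -m jog '[0,0,0,0,0,0.9, 0,0,0,0,0,1.7]' 0 >/dev/null; python3 s.py
python3 -m jog '[0,0,0,0,0,4, 0,0,0,0,0,8]' 0 >/dev/null; python3 s.py
python3 -m jog '[0,0,0,0,0,0.9, 0,0,0,0,0,1.7]' 0 >/dev/null; python3 s.py
```

```text
t 5.65 pos [ 0.5146 -0.0187  0.0935] yaw 93.7 F [-5.1 -5.6  4.7] Mz 0.561 w 0.566 grip 30.0 J7 -7.6
t 5.90 pos [ 0.5145 -0.0187  0.0935] yaw 85.6 F [-4.7 -6.1  4.8] Mz 0.681 w 0.564 grip 30.0 J7 -15.4
t 6.15 pos [ 0.5145 -0.0186  0.0935] yaw 84.0 F [-5.8 -5.7  5.9] Mz 0.643 w 0.565 grip 30.0 J7 -16.9
```

```bash
python3 -m jog '[0,0,0,0,0,0]' 0 >/dev/null; python3 s.py;python3 -m jog '[0,0,0,0,0,0.9, 0,0,0,0,0,1.7]' 0 >/dev/null; python3 s.py
python3 -m jog '[0,0,0,0,0,0.9, 0,0,0,0,0,1.7]' 0 >/dev/null; python3 s.py
python3 -c "
from h import *
o=get_obs();print(o['torque'],o['effort'],o['joints'])"
```

```text
t 6.28 pos [ 0.5145 -0.0187  0.0935] yaw 84.0 F [-5.2 -5.   5.3] Mz 0.514 w 0.568 grip 30.0 J7 -16.9
t 6.53 pos [ 0.5144 -0.0187  0.0935] yaw 82.3 F [-4.  -5.9  5. ] Mz 0.627 w 0.567 grip 30.0 J7 -18.6
t 6.78 pos [ 0.5144 -0.0187  0.0935] yaw 80.6 F [-6.  -4.7  5.9] Mz 0.644 w 0.565 grip 30.0 J7 -20.2
[-1.22771854  1.17656441  0.64439101] [ -2.20446043 -44.42050338  -7.3077634  -36.76117301  -1.69140313
  -2.33024664  -0.43302409] [ 30.85084716  13.48327696 -37.56782531 109.6869689    9.58697499
  60.0532238  -20.22286571]
```

```bash
echo 'print("    eff7 %.3f  M %s rpy %s"%(o["effort"][6],np.round(o["torque"],2),np.round(o["orientation"],2)))'>>s.py
python3 -m jog '[0,0,0,0,0,0.9, 0,0,0,0,0,1.7]' 0 >/dev/null; python3 s.py
python3 -m jog '[-0.1,-0.05,0,0,0,0, -0.15,-0.1,0,0,0,0]' 0 >/dev/null; python3 s.py
python3 -m jog '[0,0,0,0,0,0.9, 0,0,0,0,0,1.7]' 0 >/dev/null; python3 s.py
```

```text
t 7.03 pos [ 0.5144 -0.0186  0.0935] yaw 78.9 F [-5.5 -5.7  5.3] Mz 0.624 w 0.568 grip 30.0 J7 -21.9
    eff7 -0.443  M [-1.2   1.16  0.62] rpy [-1.7989e+02  1.7000e-01  7.8870e+01]
t 7.28 pos [ 0.5144 -0.0187  0.0936] yaw 78.9 F [ 0.9 -3.2 -1.5] Mz 0.523 w 0.564 grip 30.0 J7 -21.6
    eff7 -0.593  M [-0.56 -0.16  0.52] rpy [1.7998e+02 2.0000e-02 7.8920e+01]
t 7.53 pos [ 0.5143 -0.0186  0.0936] yaw 77.1 F [-0.9 -3.5  0.4] Mz 0.668 w 0.563 grip 30.0 J7 -23.3
    eff7 -0.433  M [-0.87  0.11  0.67] rpy [1.800e+02 2.000e-02 7.714e+01]
```

```bash
python3 -m jog '[0,0,0,0,0,3, 0,0,0,0,0,5.5, 0,0,0,0,0,6.5, 0,0,0,0,0,7.3,0,0,0,0,0,8.2]' 0 >/dev/null; python3 s.py
python3 -m jog '[0,0,0,0,0,0, 0,0,0,0,0,0, 0,0,-1.5,0,0,0]' 1;python3 s.py
```

```text
t 8.15 pos [ 0.5142 -0.0186  0.0935] yaw 69.0 F [-0.7 -5.6  0.3] Mz 0.740 w 0.566 grip 30.0 J7 -31.2
    eff7 -0.429  M [-1.04  0.17  0.74] rpy [-1.800e+02  2.000e-02  6.896e+01]
clock: 8.52
eef_pos: [0.5136, -0.0178, 0.1083]
orientation: [-179.9, -0.0, 69.0]
ft_force: [-0.5, 0.0, -0.1]
gripper_width: 0.823
grasp_force: 0.0
t 8.53 pos [ 0.5136 -0.0178  0.1083] yaw 69.0 F [-0.5  0.  -0.1] Mz -0.024 w 0.823 grip 0.0 J7 -30.5
    eff7 -0.334  M [-0.01 -0.08 -0.02] rpy [-1.7988e+02 -1.0000e-02  6.9020e+01]
```

```bash
python3 -m jog '[0,0,-3,0,0,0, 4,0.1,-3.5,0,0,-8, 10,0.3,-3.5,0,0,-17, 15.5,0.45,-3.5,0,0,-25, 18.4,0.55,-3.2,0,0,-30, 18.9,0.55,-2.5,0,0,-30, 18.9,0.55,-2,0,0,-30]' 1 >/dev/null; python3 s.py
```

```text
t 9.40 pos [0.587  0.1557 0.1285] yaw 98.9 F [-0.8 -0.4 -0.5] Mz 0.003 w 1.001 grip 0.0 J7 -23.2
    eff7 -0.027  M [-0.07 -0.08  0.  ] rpy [-1.7998e+02  1.0000e-02  9.8930e+01]
```

```bash
python3 -m jog '[0.15,0,1.5,0,0,0, 0.15,0,3,0,0,0, 0.15,0,3.5,0,0,0]' 1 >/dev/null; python3 -m jog '[0,0,0,0,0,0, 0,0,0,0,0,0, 0,0,0,0,0,0, 0,0,0,0,0,0, 0,0,0,0,0,0]' 0 >/dev/null; python3 s.py
for i in 1; do python3 -m jog '[0,0,0,0,0,4]' 0 >/dev/null; python3 s.py; python3 -m jog '[0,0,0,0,0,3]' 0 >/dev/null; python3 s.py; done
```

```text
t 10.40 pos [0.5865 0.1576 0.0937] yaw 99.0 F [-4.2 -1.3  1.8] Mz 0.005 w 0.563 grip 30.0 J7 -24.5
    eff7 0.022  M [-0.24  0.83  0.  ] rpy [-1.7995e+02  1.0000e-02  9.9000e+01]
t 10.53 pos [0.5864 0.1576 0.0936] yaw 94.9 F [-4.3 -0.6  2.8] Mz 0.010 w 0.565 grip 30.0 J7 -28.2
    eff7 1.626  M [-0.21  0.63  0.01] rpy [-1.7994e+02  1.0000e-02  9.4940e+01]
t 10.65 pos [0.5864 0.1576 0.0936] yaw 91.9 F [-3.1 -0.4  2.1] Mz -0.028 w 0.568 grip 30.0 J7 -31.0
    eff7 0.669  M [-0.21  0.65 -0.03] rpy [-1.7994e+02  2.0000e-02  9.1900e+01]
```

```bash
cat > p.py <<'E'
import s,sys
sys.exit(1 if s.o["torque"][2]>0.2 else 0)
E
python3 -m jog '[0,0,0,0,0,3]' 0 >/dev/null; python3 p.py && python3 -m jog '[0,0,0,0,0,3]' 0 >/dev/null && python3 p.py && python3 -m jog '[0,0,0,0,0,3]' 0 >/dev/null && python3 p.py && python3 -m jog '[0,0,0,0,0,3]' 0 >/dev/null && python3 p.py && python3 -m jog '[0,0,0,0,0,3]' 0 >/dev/null && python3 p.py && python3 -m jog '[0,0,0,0,0,3]' 0 >/dev/null && python3 p.py && python3 -m jog '[0,0,0,0,0,3]' 0 >/dev/null && python3 p.py && python3 -m jog '[0,0,0,0,0,3]' 0 >/dev/null && python3 p.py && python3 -m jog '[0,0,0,0,0,3]' 0 >/dev/null && python3 p.py && python3 -m jog '[0,0,0,0,0,3]' 0 >/dev/null && python3 p.py
```

```text
t 10.78 pos [0.5864 0.1576 0.0937] yaw 88.9 F [-3.4 -1.2  3.1] Mz 0.091 w 0.564 grip 30.0 J7 -33.8
    eff7 0.785  M [-0.21  0.67  0.09] rpy [-1.7995e+02  2.0000e-02  8.8910e+01]
t 10.90 pos [0.5864 0.1575 0.0936] yaw 86.0 F [-3.  -0.5  2.4] Mz 0.523 w 0.567 grip 30.0 J7 -36.6
    eff7 0.216  M [-0.27  0.64  0.52] rpy [-1.7995e+02  4.0000e-02  8.5950e+01]
```

```bash
python3 -m jog '[0,0,0,0,0,0.9, 0,0,0,0,0,1.7]' 0 >/dev/null; python3 s.py;  python3 -m jog '[0,0,0,0,0,5, 0,0,0,0,0,10, 0,0,0,0,0,14, 0,0,0,0,0,15.3, 0,0,0,0,0,16.2,0,0,0,0,0,17]' 0 >/dev/null; python3 s.py; python3 -m jog '[0,0,0,0,0,0.9, 0,0,0,0,0,1.7]' 0 >/dev/null; python3 s.py
```

```text
t 11.15 pos [0.5864 0.1576 0.0936] yaw 84.3 F [-4.8 -1.9  4.9] Mz 0.571 w 0.564 grip 30.0 J7 -38.1
    eff7 -0.349  M [-0.42  1.07  0.57] rpy [-1.7995e+02  4.0000e-02  8.4340e+01]
t 11.90 pos [0.5864 0.1576 0.0937] yaw 67.3 F [-6.  -2.1  4.9] Mz 0.651 w 0.569 grip 30.0 J7 -53.9
    eff7 -0.461  M [-0.42  1.13  0.65] rpy [-1.7996e+02  5.0000e-02  6.7340e+01]
t 12.15 pos [0.5864 0.1576 0.0936] yaw 65.6 F [-5.7 -1.6  4.2] Mz 0.652 w 0.568 grip 30.0 J7 -55.4
    eff7 -0.467  M [-0.41  1.11  0.65] rpy [-1.7996e+02  5.0000e-02  6.5640e+01]
```

```bash
python3 -m jog '[0,0,0,0,0,3, 0,0,0,0,0,6, 0,0,0,0,0,7, 0,0,0,0,0,7.8,0,0,0,0,0,8.6]' 0 >/dev/null; python3 s.py
python3 -m jog '[0,0,0,0,0,0, 0,0,0,0,0,0, 0,0,-2,0,0,0, 0,0,-4.5,0,0,0]' 1 >/dev/null;python3 s.py
```

```text
t 12.78 pos [0.5863 0.1576 0.0936] yaw 57.1 F [-5.3 -1.8  5.3] Mz 0.722 w 0.566 grip 30.0 J7 -63.5
    eff7 -0.505  M [-0.37  1.14  0.72] rpy [-1.7997e+02  6.0000e-02  5.7050e+01]
t 13.28 pos [0.5871 0.1577 0.14  ] yaw 57.0 F [ 0.8  0.  -0.3] Mz 0.026 w 0.931 grip 0.0 J7 -62.1
    eff7 -0.221  M [-0.07 -0.08  0.03] rpy [-1.7999e+02 -2.0000e-02  5.7000e+01]
```

```bash
python3 -m jog '[-2,-1.4,0,0,0,-10, -5,-3.4,0,0,0,-20, -8,-5.4,0,0,0,-30, -10.2,-7,0,0,0,-40, -11.1,-7.6,0,0,0,-50, -11.2,-7.6,0.5,0,0,-60, -11.2,-7.6,1,0,0,-69, -11.2,-7.6,1.2,0,0,-70]' 1 >/dev/null; python3 s.py
```

```text
t 14.28 pos [0.4627 0.1052 0.1275] yaw 127.0 F [-0.7 -0.1  0.7] Mz 0.004 w 0.999 grip 0.0 J7 14.6
    eff7 1.289  M [-0.01 -0.15  0.  ] rpy [1.7994e+02 5.0000e-02 1.2700e+02]
```

```bash
python3 -m jog '[0,0,1.5,0,0,0, 0,0,3,0,0,0, 0,0,3.4,0,0,0]' 1 >/dev/null; python3 -m jog '[0,0,0,0,0,0, 0,0,0,0,0,0, 0,0,0,0,0,0, 0,0,0,0,0,0, 0,0,0,0,0,0]' 0 >/dev/null; python3 s.py
python3 -m jog '[0,0,0,0,0,5]' 0 >/dev/null; python3 p.py && python3 -m jog '[0,0,0,0,0,3]' 0 >/dev/null && python3 p.py && python3 -m jog '[0,0,0,0,0,3]' 0 >/dev/null && python3 p.py && python3 -m jog '[0,0,0,0,0,3]' 0 >/dev/null && python3 p.py && python3 -m jog '[0,0,0,0,0,3]' 0 >/dev/null && python3 p.py && python3 -m jog '[0,0,0,0,0,3]' 0 >/dev/null && python3 p.py && python3 -m jog '[0,0,0,0,0,3]' 0 >/dev/null && python3 p.py && python3 -m jog '[0,0,0,0,0,3]' 0 >/dev/null && python3 p.py && python3 -m jog '[0,0,0,0,0,3]' 0 >/dev/null && python3 p.py && python3 -m jog '[0,0,0,0,0,3]' 0 >/dev/null && python3 p.py && python3 -m jog '[0,0,0,0,0,3]' 0 >/dev/null && python3 p.py && python3 -m jog '[0,0,0,0,0,3]' 0 >/dev/null && python3 p.py && python3 -m jog '[0,0,0,0,0,3]' 0 >/dev/null && python3 p.py
```

```text
t 15.28 pos [0.4627 0.1054 0.0928] yaw 127.0 F [ 3.7  1.3 -1. ] Mz -0.022 w 0.568 grip 30.0 J7 12.4
    eff7 0.023  M [ 0.37 -0.8  -0.02] rpy [1.7992e+02 1.0000e-02 1.2700e+02]
t 15.40 pos [0.4627 0.1053 0.0928] yaw 121.9 F [ 2.7  1.7 -1.3] Mz 0.048 w 0.565 grip 30.0 J7 7.4
    eff7 2.154  M [ 0.29 -0.64  0.05] rpy [179.93   0.   121.91]
t 15.53 pos [0.4627 0.1053 0.0928] yaw 118.9 F [ 2.4  1.9 -0.6] Mz 0.021 w 0.568 grip 30.0 J7 4.5
    eff7 0.564  M [ 0.22 -0.59  0.02] rpy [1.7993e+02 1.0000e-02 1.1887e+02]
t 15.65 pos [0.4626 0.1054 0.0928] yaw 115.9 F [ 2.1  1.8 -1.7] Mz 0.015 w 0.567 grip 30.0 J7 1.6
    eff7 0.827  M [ 0.2  -0.59  0.02] rpy [179.94  -0.   115.9 ]
t 15.78 pos [0.4627 0.1053 0.0928] yaw 112.9 F [ 2.7  0.3 -0.8] Mz 0.066 w 0.566 grip 30.0 J7 -1.4
    eff7 0.837  M [ 0.2  -0.51  0.07] rpy [179.94  -0.   112.91]
t 15.90 pos [0.4626 0.1053 0.0928] yaw 109.9 F [ 1.8  0.6 -1.1] Mz 0.040 w 0.569 grip 30.0 J7 -4.3
    eff7 0.838  M [ 0.2  -0.56  0.04] rpy [179.94  -0.   109.91]
t 16.02 pos [0.4626 0.1053 0.0928] yaw 106.9 F [ 1.9  0.3 -1.1] Mz 0.039 w 0.567 grip 30.0 J7 
[... 462 characters left out ...]
25 0.1053 0.0927] yaw 97.9 F [ 1.6  1.2 -1.3] Mz 0.002 w 0.565 grip 30.0 J7 -16.0
    eff7 0.839  M [ 0.18 -0.39  0.  ] rpy [ 1.7996e+02 -1.0000e-02  9.7910e+01]
t 16.52 pos [0.4625 0.1053 0.0928] yaw 94.9 F [ 1.4  0.9 -0.9] Mz -0.071 w 0.567 grip 30.0 J7 -19.0
    eff7 0.839  M [ 0.13 -0.38 -0.07] rpy [ 1.7996e+02 -2.0000e-02  9.4910e+01]
t 16.65 pos [0.4625 0.1053 0.0928] yaw 91.9 F [ 0.8  1.  -0.6] Mz -0.020 w 0.565 grip 30.0 J7 -21.9
    eff7 0.839  M [ 0.17 -0.33 -0.02] rpy [ 1.7996e+02 -2.0000e-02  9.1900e+01]
t 16.77 pos [0.4625 0.1052 0.0927] yaw 88.9 F [ 0.4 -0.2 -0.1] Mz 0.562 w 0.565 grip 30.0 J7 -24.8
    eff7 0.244  M [ 0.13 -0.33  0.56] rpy [ 1.7996e+02 -1.0000e-02  8.8940e+01]
```

```bash
python3 -m jog '[0,0,0,0,0,5, 0,0,0,0,0,12, 0,0,0,0,0,19, 0,0,0,0,0,25, 0,0,0,0,0,28.5, 0,0,0,0,0,30,0,0,0,0,0,30.9,0,0,0,0,0,31.7]' 0 >/dev/null; python3 s.py
python3 -m jog '[0,0,0,0,0,0, 0,0,0,0,0,0, 0,0,-2,0,0,0, 0,0,-4.5,0,0,0]' 1 >/dev/null;python3 s.py
```

```text
t 17.77 pos [0.4622 0.1053 0.0927] yaw 57.3 F [-0.4  0.7  2.5] Mz 0.729 w 0.563 grip 30.0 J7 -55.9
    eff7 -0.507  M [0.24 0.15 0.73] rpy [ 1.800e+02 -1.000e-02  5.731e+01]
t 18.27 pos [0.4617 0.1048 0.1376] yaw 57.3 F [0.3 0.9 0.2] Mz 0.012 w 0.934 grip 0.0 J7 -53.5
    eff7 -0.381  M [-0.05 -0.06  0.01] rpy [-1.7992e+02  5.0000e-02  5.7270e+01]
```

```bash
python3 -m jog '[0.5,2.5,-0.3,0,0,-9, 1.4,7.5,-0.3,0,0,-18, 2.4,12.5,-0.3,0,0,-27, 3.2,16.5,-0.3,0,0,-36, 3.5,18.5,0,0,0,-46, 3.5,18.7,0.5,0,0,-56, 3.5,18.7,0.9,0,0,-60, 3.5,18.7,1,0,0,-60]' 1 >/dev/null; python3 s.py
```

```text
t 19.27 pos [0.6382 0.0331 0.1269] yaw 117.2 F [ 0.5  0.1 -0. ] Mz 0.008 w 1.001 grip 0.0 J7 7.0
    eff7 0.779  M [ 0.05 -0.12  0.01] rpy [-1.7995e+02 -4.0000e-02  1.1723e+02]
```

```bash
python3 -m jog '[0,0,1.5,0,0,0, 0,0,3,0,0,0, 0,0,3.3,0,0,0]' 1 >/dev/null; python3 -m jog '[0,0,0,0,0,0, 0,0,0,0,0,0, 0,0,0,0,0,0, 0,0,0,0,0,0, 0,0,0,0,0,0]' 0 >/dev/null; python3 s.py
python3 -m jog '[0,0,0,0,0,5]' 0 >/dev/null; python3 p.py && python3 -m jog '[0,0,0,0,0,3]' 0 >/dev/null && python3 p.py && python3 -m jog '[0,0,0,0,0,3]' 0 >/dev/null && python3 p.py && python3 -m jog '[0,0,0,0,0,3]' 0 >/dev/null && python3 p.py && python3 -m jog '[0,0,0,0,0,3]' 0 >/dev/null && python3 p.py && python3 -m jog '[0,0,0,0,0,3]' 0 >/dev/null && python3 p.py && python3 -m jog '[0,0,0,0,0,3]' 0 >/dev/null && python3 p.py && python3 -m jog '[0,0,0,0,0,3]' 0 >/dev/null && python3 p.py && python3 -m jog '[0,0,0,0,0,3]' 0 >/dev/null && python3 p.py && python3 -m jog '[0,0,0,0,0,3]' 0 >/dev/null && python3 p.py && python3 -m jog '[0,0,0,0,0,3]' 0 >/dev/null && python3 p.py && python3 -m jog '[0,0,0,0,0,3]' 0 >/dev/null && python3 p.py && python3 -m jog '[0,0,0,0,0,3]' 0 >/dev/null && python3 p.py
```

```text
t 20.27 pos [0.6385 0.0335 0.0947] yaw 117.3 F [-1.2 -0.6  0.8] Mz -0.008 w 0.562 grip 30.0 J7 6.1
    eff7 -0.004  M [-0.01  0.01 -0.01] rpy [1.7999e+02 1.0000e-02 1.1729e+02]
t 20.40 pos [0.6385 0.0335 0.0948] yaw 112.2 F [-1.2  0.2  1.6] Mz -0.027 w 0.567 grip 30.0 J7 1.4
    eff7 2.036  M [-0.06  0.05 -0.03] rpy [179.99  -0.   112.2 ]
t 20.52 pos [0.6385 0.0334 0.0948] yaw 109.2 F [-0.6  1.3  1.6] Mz 0.034 w 0.569 grip 30.0 J7 -1.4
    eff7 0.531  M [-0.07 -0.03  0.03] rpy [1.8000e+02 1.0000e-02 1.0917e+02]
t 20.65 pos [0.6385 0.0335 0.0948] yaw 106.2 F [-1.   0.3  2.2] Mz 0.020 w 0.565 grip 30.0 J7 -4.2
    eff7 0.780  M [-0.02  0.06  0.02] rpy [-1.800e+02  1.000e-02  1.062e+02]
t 20.77 pos [0.6384 0.0335 0.0948] yaw 103.2 F [-1.  -0.7  0.4] Mz 0.030 w 0.567 grip 30.0 J7 -6.9
    eff7 0.790  M [-0.09  0.05  0.03] rpy [-1.800e+02  1.000e-02  1.032e+02]
t 20.90 pos [0.6384 0.0335 0.0948] yaw 100.2 F [-1.3 -0.3  1.6] Mz -0.008 w 0.568 grip 30.0 J7 -9.7
    eff7 0.791  M [-0.08  0.1  -0.01] rpy [-1.800e+02  1.000e-02  1.002e+02]
t 21.02 pos [0.6384 0.0334 0.0948] yaw 97.2 F [-1.5 -0
[... 674 characters left out ...]
383 0.0334 0.0947] yaw 85.2 F [-1.2 -0.6  2.1] Mz 0.005 w 0.571 grip 30.0 J7 -23.6
    eff7 0.793  M [-0.07  0.22  0.01] rpy [-1.7999e+02  1.0000e-02  8.5200e+01]
t 21.65 pos [0.6383 0.0334 0.0948] yaw 82.2 F [-1.1 -0.1  1. ] Mz -0.053 w 0.568 grip 30.0 J7 -26.4
    eff7 0.793  M [-0.13  0.21 -0.05] rpy [-1.7999e+02  1.0000e-02  8.2200e+01]
t 21.77 pos [0.6383 0.0334 0.0947] yaw 79.2 F [-1.6 -0.3  1.5] Mz 0.041 w 0.566 grip 30.0 J7 -29.2
    eff7 0.794  M [-0.16  0.25  0.04] rpy [-1.7998e+02  1.0000e-02  7.9200e+01]
t 21.90 pos [0.6383 0.0334 0.0947] yaw 76.2 F [-1.5 -0.5  0.9] Mz 0.596 w 0.566 grip 30.0 J7 -32.0
    eff7 0.205  M [-0.22  0.3   0.6 ] rpy [-1.7999e+02  3.0000e-02  7.6240e+01]
```

```bash
python3 -m jog '[0,0,0,0,0,5, 0,0,0,0,0,12, 0,0,0,0,0,19, 0,0,0,0,0,25, 0,0,0,0,0,28, 0,0,0,0,0,29.3,0,0,0,0,0,30.2,0,0,0,0,0,31]' 0 >/dev/null; python3 s.py
python3 -m jog '[0,0,0,0,0,0, 0,0,0,0,0,0, 0,0,-2,0,0,0, 0,0,-4.5,0,0,0]' 1 >/dev/null;python3 s.py
```

```text
t 22.90 pos [0.6382 0.0335 0.0947] yaw 45.3 F [-3.9 -1.2  5.7] Mz 0.724 w 0.567 grip 30.0 J7 -60.8
    eff7 -0.491  M [-0.26  1.08  0.72] rpy [-1.7998e+02  3.0000e-02  4.5290e+01]
t 23.40 pos [0.6385 0.0335 0.1409] yaw 45.3 F [-0.2  0.2  0.3] Mz 0.002 w 0.929 grip 0.0 J7 -59.9
    eff7 -0.157  M [-0.01 -0.06  0.  ] rpy [-1.7998e+02 -1.0000e-02  4.5290e+01]
```

```bash
python3 -m jog '[0,0,2,0,0,0, 0,0,4,0,0,0, 0,0,4.6,0,0,0]' 1 >/dev/null; python3 -m jog '[0,0,0,0,0,0, 0,0,0,0,0,0, 0,0,0,0,0,0, 0,0,0,0,0,0, 0,0,0,0,0,0]' 0 >/dev/null; python3 s.py
python3 -m jog '[0,0,0,0,0,1,0,0,0,0,0,2]' 0 >/dev/null; python3 p.py && python3 -m jog '[0,0,0,0,0,2]' 0 >/dev/null && python3 p.py && python3 -m jog '[0,0,0,0,0,2]' 0 >/dev/null && python3 p.py
```

```text
t 24.40 pos [0.6384 0.0337 0.0938] yaw 45.3 F [-2.6  0.6  1.3] Mz 0.012 w 0.569 grip 30.0 J7 -60.8
    eff7 0.023  M [0.35 0.36 0.01] rpy [-1.7999e+02 -1.0000e-02  4.5310e+01]
t 24.65 pos [0.6384 0.0338 0.0938] yaw 43.3 F [-2.4  0.1  2.8] Mz 0.714 w 0.565 grip 30.0 J7 -62.7
    eff7 -0.465  M [0.05 0.47 0.71] rpy [-180.      0.     43.28]
```

```bash
python3 -m jog '[0,0,0,0,0,5, 0,0,0,0,0,11, 0,0,0,0,0,14.5, 0,0,0,0,0,16,0,0,0,0,0,16.8]' 0 >/dev/null; python3 s.py
python3 -m jog '[0,0,0,0,0,5, 0,0,0,0,0,11, 0,0,0,0,0,14, 0,0,0,0,0,15.5,0,0,0,0,0,16.4,0,0,0,0,0,17.2]' 0 >/dev/null; python3 s.py
```

```text
t 25.27 pos [0.6384 0.0338 0.0937] yaw 26.5 F [-3.5  1.9  4.9] Mz 0.807 w 0.568 grip 30.0 J7 -78.4
    eff7 -0.752  M [0.21 0.7  0.81] rpy [-180.      0.     26.52]
t 26.02 pos [0.6384 0.0338 0.0937] yaw 9.3 F [-4.2  0.4  5.2] Mz 0.969 w 0.564 grip 30.0 J7 -94.5
    eff7 -0.726  M [0.2  0.84 0.97] rpy [-179.99    0.      9.34]
```

```bash
python3 -m jog '[0,0,0,0,0,0, 0,0,0,0,0,0, 0,0,-2,0,0,0, 0,0,-4.5,0,0,0, -2.5,-1.5,-5,0,0,-10, -7.5,-4.6,-5,0,0,-20, -12,-7.4,-5,0,0,-30, -15.2,-9.3,-5,0,0,-40, -16.2,-9.9,-4.5,0,0,-50, -16.2,-9.9,-4,0,0,-60, -16.2,-9.9,-3.5,0,0,-69,-16.2,-9.9,-3.5,0,0,-70]' 1 >/dev/null;python3 s.py
```

```text
t 27.52 pos [0.4629 0.105  0.1295] yaw 79.3 F [-0.1 -0.  -0.7] Mz 0.002 w 0.999 grip 0.0 J7 -31.3
    eff7 1.251  M [-0.02 -0.07  0.  ] rpy [ 1.7994e+02 -1.0000e-02  7.9290e+01]
```

```bash
python3 -m jog '[0,0.05,1.5,0,0,0, 0,0.05,3,0,0,0, 0,0.05,3.6,0,0,0]' 1 >/dev/null; python3 -m jog '[0,0,0,0,0,0, 0,0,0,0,0,0, 0,0,0,0,0,0, 0,0,0,0,0,0, 0,0,0,0,0,0]' 0 >/dev/null; python3 s.py
python3 -m jog '[0,0,0,0,0,1,0,0,0,0,0,2]' 0 >/dev/null; python3 p.py && python3 -m jog '[0,0,0,0,0,2]' 0 >/dev/null && python3 p.py && python3 -m jog '[0,0,0,0,0,2]' 0 >/dev/null && python3 p.py
```

```text
t 28.52 pos [0.4624 0.1051 0.0926] yaw 79.3 F [-5.5  0.1  2.3] Mz 0.012 w 0.567 grip 30.0 J7 -32.9
    eff7 0.020  M [0.14 1.15 0.01] rpy [-1.7993e+02  2.0000e-02  7.9300e+01]
t 28.77 pos [0.4624 0.1051 0.0926] yaw 77.3 F [-6.6  0.3  5.2] Mz 0.794 w 0.564 grip 30.0 J7 -34.9
    eff7 -0.456  M [-0.01  1.19  0.79] rpy [-1.7994e+02  4.0000e-02  7.7310e+01]
```

```bash
python3 -m jog '[0,0,0,0,0,5, 0,0,0,0,0,12, 0,0,0,0,0,19, 0,0,0,0,0,26, 0,0,0,0,0,29.5, 0,0,0,0,0,31.3,0,0,0,0,0,32.2,0,0,0,0,0,33]' 0 >/dev/null; python3 s.py
```

```text
t 29.77 pos [0.4621 0.1052 0.0925] yaw 44.4 F [-6.7 -0.1  5.7] Mz 0.959 w 0.563 grip 30.0 J7 -67.5
    eff7 -0.715  M [0.09 1.56 0.96] rpy [-1.7996e+02  9.0000e-02  4.4350e+01]
```

```bash
python3 -m jog '[0,0,0,0,0,0, 0,0,0,0,0,0, 0,0,-2,0,0,0, 0,0,-4.5,0,0,0, 2.5,1,-4.8,0,0,-10, 7,2.8,-4.8,0,0,-20, 11,4.3,-4.6,0,0,-30, 12.5,4.9,-4.2,0,0,-40, 12.5,4.9,-3.6,0,0,-40, 12.5,4.9,-3.5,0,0,-40]' 1 >/dev/null;python3 s.py
```

```text
t 31.02 pos [0.586  0.1566 0.1268] yaw 84.1 F [-0.3  0.1 -0.9] Mz 0.027 w 0.997 grip 0.0 J7 -34.7
    eff7 0.069  M [-0.03 -0.11  0.03] rpy [-1.7993e+02  3.0000e-02  8.4080e+01]
```

```bash
python3 -m jog '[0.1,0,1.5,0,0,0, 0.1,0,3,0,0,0, 0.1,0,3.3,0,0,0]' 1 >/dev/null; python3 -m jog '[0,0,0,0,0,0, 0,0,0,0,0,0, 0,0,0,0,0,0, 0,0,0,0,0,0, 0,0,0,0,0,0]' 0 >/dev/null; python3 s.py
python3 -m jog '[0,0,0,0,0,1,0,0,0,0,0,2]' 0 >/dev/null; python3 p.py && python3 -m jog '[0,0,0,0,0,2]' 0 >/dev/null && python3 p.py && python3 -m jog '[0,0,0,0,0,2]' 0 >/dev/null && python3 p.py
```

```text
t 32.02 pos [0.5865 0.1582 0.0947] yaw 84.3 F [-3.3  0.2  1.6] Mz -0.018 w 0.566 grip 30.0 J7 -35.5
    eff7 0.024  M [ 0.02  0.7  -0.02] rpy [-1.7996e+02  1.0000e-02  8.4300e+01]
t 32.27 pos [0.5865 0.1582 0.0946] yaw 82.3 F [-4.5 -1.1  4.1] Mz 0.689 w 0.570 grip 30.0 J7 -37.4
    eff7 -0.448  M [-0.24  0.86  0.69] rpy [-1.7997e+02  3.0000e-02  8.2280e+01]
```

```bash
python3 -m jog '[0,0,0,0,0,5, 0,0,0,0,0,13, 0,0,0,0,0,21, 0,0,0,0,0,28, 0,0,0,0,0,32, 0,0,0,0,0,33.8,0,0,0,0,0,34.7,0,0,0,0,0,35.5]' 0 >/dev/null; python3 s.py
python3 -m jog '[0,0,0,0,0,0, 0,0,0,0,0,0, 0,0,-2,0,0,0, 0,0,-4.5,0,0,0]' 1 >/dev/null;python3 s.py
```

```text
t 33.27 pos [0.5868 0.1581 0.0946] yaw 46.8 F [-4.8 -1.   5.1] Mz 0.895 w 0.566 grip 30.0 J7 -70.7
    eff7 -0.720  M [-0.34  0.9   0.89] rpy [-1.80e+02  1.00e-02  4.68e+01]
t 33.77 pos [0.5869 0.1582 0.1409] yaw 46.8 F [1.1 0.1 0. ] Mz -0.028 w 0.930 grip 0.0 J7 -69.7
    eff7 -0.174  M [-0.02 -0.11 -0.03] rpy [-1.7998e+02 -1.0000e-02  4.6790e+01]
```

```bash
python3 -m jog '[-3,1.1,-0.3,0,0,-5, -8,3,-0.3,0,0,-10, -13,5,-0.3,0,0,-15, -17,6.5,0,0,0,-20, -17.9,6.8,0.7,0,0,-20, -17.9,6.8,1.2,0,0,-20, -17.9,6.8,1.2,0,0,-20]' 1 >/dev/null;python3 s.py
```

```text
t 34.65 pos [ 0.5143 -0.0172  0.1276] yaw 66.9 F [0.1 0.8 0.3] Mz 0.049 w 0.998 grip 0.0 J7 -29.9
    eff7 -0.034  M [-0.01 -0.1   0.05] rpy [-1.7998e+02 -4.0000e-02  6.6890e+01]
```

```bash
python3 -m jog '[-0.1,0.05,1.5,0,0,0, -0.1,0.05,3,0,0,0, -0.1,0.05,3.4,0,0,0]' 1 >/dev/null; python3 -m jog '[0,0,0,0,0,0, 0,0,0,0,0,0, 0,0,0,0,0,0, 0,0,0,0,0,0, 0,0,0,0,0,0]' 0 >/dev/null; python3 s.py
python3 -m jog '[0,0,0,0,0,1,0,0,0,0,0,2]' 0 >/dev/null; python3 p.py && python3 -m jog '[0,0,0,0,0,2]' 0 >/dev/null && python3 p.py && python3 -m jog '[0,0,0,0,0,2]' 0 >/dev/null && python3 p.py
```

```text
t 35.65 pos [ 0.5137 -0.0199  0.0937] yaw 66.8 F [-3.2  0.4  1.8] Mz -0.019 w 0.563 grip 30.0 J7 -30.7
    eff7 0.018  M [ 0.12  0.51 -0.02] rpy [-1.7998e+02  1.0000e-02  6.6800e+01]
t 35.90 pos [ 0.5137 -0.0199  0.0937] yaw 64.8 F [-4.3  0.1  4.7] Mz 0.741 w 0.562 grip 30.0 J7 -32.7
    eff7 -0.431  M [0.08 0.8  0.74] rpy [-1.7998e+02  2.0000e-02  6.4780e+01]
```

```bash
python3 -m jog '[0,0,0,0,0,5, 0,0,0,0,0,13, 0,0,0,0,0,21, 0,0,0,0,0,29, 0,0,0,0,0,33.2, 0,0,0,0,0,35,0,0,0,0,0,35.9,0,0,0,0,0,36.7]' 0 >/dev/null; python3 s.py
python3 -m jog '[0,0,0,0,0,0, 0,0,0,0,0,0, 0,0,-2,0,0,0, 0,0,-5,0,0,0, 0,0,-9,0,0,0, 0,0,-11,0,0,0]' 1 >/dev/null;python3 s.py
python3 -c "
from h import *
c=camera('top');cv2.imwrite('pics/end.png',c['pixels'][:,:,::-1])"
```

```text
t 36.90 pos [ 0.5129 -0.0191  0.0936] yaw 28.1 F [-7.8  1.8  8.1] Mz 0.915 w 0.564 grip 30.0 J7 -68.5
    eff7 -0.722  M [0.59 1.75 0.92] rpy [-1.7993e+02  1.0000e-01  2.8140e+01]
t 37.65 pos [ 0.515  -0.0203  0.2058] yaw 28.1 F [-0.2  0.2 -0.4] Mz -0.053 w 0.995 grip 0.0 J7 -66.3
    eff7 -0.023  M [-0.05  0.02 -0.05] rpy [ 1.7991e+02 -1.5000e-01  2.8050e+01]
```

View pics/end.png

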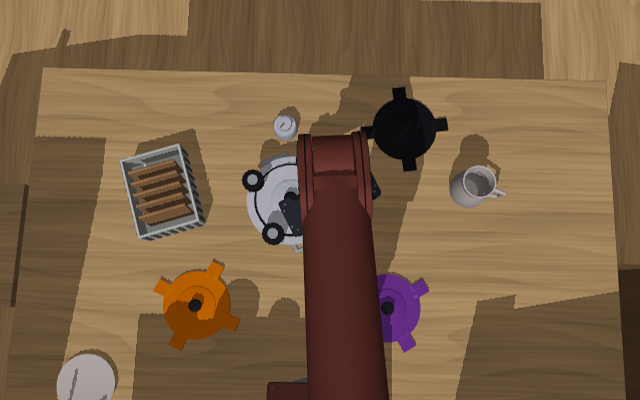

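The arm is clear and the bystanders are where they were: basket (160,190), jug (472,187), timer (285,127), and the three look-alike lids. Handing in.

```bash
python3 -c "
from station import hand_in
print(hand_in())"
```

```text
the job is handed in; nothing more can be done
None
```

I nipped all four knobs and then turned each to about 1.2 rad past pick-up, in opposite pairs both rounds, and handed in at about 38 s. I set the final tightness by angle, because the moments read about 0.16 N m above your figures (0.90 to 0.97 against 0.77 N m) and I could not explain why.

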